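Close the pickle crock: disk in the mouth, twist-lock ring over it

TASK

Close the white pickle crock. First lay the small disk with the yellow knob flat in the crock's mouth, then set the blue ring over it with its grip bar in line with the green marks so that it drops fully down on the neck, turn it clockwise (seen from above) until the bar points at the red marks, and let go. Leave the wide disk with the black knob where it lies.

Things in the scene. Friction and masses are not known exactly. Their poses are not given: they have to be found in the camera images.
- mouth (a point): Mouth centre of the fixed white crock (142 mm wide, foot 160), at rim level, 125 mm up. Mouth: recess 56 wide, 8 deep, flat ledge below. Neck 66 wide; flange 86 wide, top 8 mm below rim, with two 64 deg gaps at this point's +x and -x, in line with the green marks on the shoulder (64 mm out, 40 mm below rim). Red marks: 70 deg clockwise (from above) of the green = locked.
- disk_knob (a point): Point on the axis of the small white disk, on its yellow knob, 30 mm above the disk's underside: grip here. z up. Plate 44 mm across, 6 thick; round knob 16 mm across, its top 38 mm above the underside. Starts flat on the table, knob up. When the disk lies on the ledge in the mouth, this point is 22 mm above the rim.
- ring_bar (a point): Centre of the blue ring's grip bar (84 long, 14 wide, 16 high; x along it), 76.5 mm above the ring's lower edge, 50 above its flat top. Ring 108 mm across; the knob fits under the bar. Lugs inside below the bar's ends pass the gaps if the bar is within 15 deg of the green marks, either way round. Then this point is 55 mm above the rim (68 if not through); turns freely clockwise, stop at 80 deg.
- wide_disk_knob (a point): The same point of another white disk, with a black knob, too wide for the mouth (68 mm). Leave it alone.
Mind the look-alikes: they are no part of the job. What is shaped like the part that bears ring_bar but orange is not meant.

How it is judged:
By the outcome, as a careful person would: the job done as asked, in the order asked, and still so for the second after the job is handed in, with the robot touching nothing.
It also fails if it takes over 54 s, if anything falls off the work surface, if the arm or the gripper's body presses on something with over 40 N, if the wrist force passes 120 N, or if a joint passes its speed limit or range.

ROBOT

A 6-joint arm with a two-finger parallel gripper is mounted at the origin on the work surface. World frame = base frame: x ahead of the robot, y to its left, z up, the work surface at z = 0. Lengths are in mm, angles in rad, forces in N, time in s.
With the tool pointing down it reaches from about 350 to 975 mm from the base axis. Payload 7.1 kg.
Tool frame: the origin (TCP) lies on the mounting face of the last link; the fingertips stand 182 mm ahead of it and the grasp point (between the pads) lies 163 mm ahead of it (ctrl.tip_reach is the distance from the TCP to the fingertips, in mm); z points along the fingers, y is the direction in which the jaws open and shut (so a half turn about z gives the same grasp; the last joint's range is limited). The gripper opens to 88 mm and grips with 3 to 60 N. Pads are 20 mm wide; open, the fingers measure 115 mm over their backs; the gripper's body (75 mm by 178 mm) begins 61 mm behind the grasp point.
Start: joints at [-1.315, 0.423, 1.63, -0, 1.089, -0.019], TCP at [169.615, -601.529, 404.675] pointing down, gripper open.
Joint ranges: [-3, 3], [-0.9, 2.11], [0.09, 2.58], [-1.31, 4.45], [0.11, 2.69], [-2.54, 2.54]. Speed limits (rad/s): [2.39, 2.39, 3.01, 3.14, 3.14, 3.14].

INTERFACE

Orientations are given as a rotation vector (axis times angle).
In Python, from workcell import ctrl gives the robot as it stands.
- The arm moves only by the tool jog_arm, never from a script. Its argument "steps" is a list that holds one entry, the list of rows, each a list of 7 numbers: the shift along the tool's x, y, z in m, then the turn, a rotation vector about the tool's x, y, z in degrees, then the gripper's target within -1 to 1 (shut at 1, half-way at 0, fully open at -1). A call has 1 to 20 rows; each row shifts and turns the commanded pose from where the row before left it, along the tool's axes as they then stand; what a row does not reach is not made up. A row lasts 1/12 s, in which the tool goes at most 41.7 mm and 7.16 degrees, less where a joint would pass 70% of its speed; a pose out of reach is approached as far as the arm can. A call is refused whole if a number of a shift passes 0.0417 or a number of a turn 7.16, either way. A call with a gripper value outside its range is refused whole. The fingers move at their own pace and stop on an object; the grip force is fixed at half the most. Time passes only in rows, so rows that do not move let the fingers close. It gives the time, the measured TCP pose, the force and the opening at its end, in the units of the state.
- ctrl.get_obs(): the state, without advancing time (a new reading comes with each control period).
- ctrl.get_image(name): name is "scene" or "top" or "wrist"; returns the picture (420x560x3 uint8, red, green, blue); there is no depth.
- ctrl.camera_info(name): a dict with "fx", "fy", "cx", "cy" (pixels), "origin" and "attitude" of the camera in the world; the wrist camera has in their place "T_tool_cam" (4x4, takes a point from camera to tool coordinates, whose origin is the TCP and whose axes are the flange's). Camera axes: x right, y down, z forward; pixel columns grow to the right and rows downward; lengths in mm; the calibration is good to about 2 mm. The wrist camera is an equidistant fisheye: a pixel r from the principal point sees the ray r / f radians off the axis. A picture is of the moment at which its call begins: read the wrist's pose just before it. camera_info takes no time and is no camera call.
- ctrl.close_job(): hands the job in, once; it reports no verdict.
Trained networks look in the newest picture that a camera, given by its name, has taken for a name from the list of things; names that differ only in an ending like _2 or _b are one class to them, and where a whole thing is asked for, a point or a joint stands for the part that bears it (a point fixed in the world has none). Each returns a list of dicts, best first, with "p" (0 to 1); they miss things now and then, are a little off and sometimes report something else, mostly with a low value. They report only what shows in the picture. A call takes as long as a camera call. They do not tell look-alikes from the thing itself.
- ctrl.look_for(thing, camera): "bbox" ([left, top, right, bottom] in pixels, round what is visible of it).
- ctrl.trace(thing, camera): "pixels" (420x560 bool, what is visible of it) and "bbox" ([left, top, right, bottom] in pixels, round what is visible of it).
- ctrl.landmark_of(thing, camera): "uv" ([column, row] in pixels: a listed point, or the origin of a listed thing).
The state is a dict: "t": time; "qpos": joint angles; "qvel": joint speeds; "joint_torque": joint torques, N m; "ee_pos": TCP position; "orientation": TCP orientation; "ft_force": force on the tool from outside, world axes, zero at the start; "moment": the same for the moment, N m; "width": finger opening in mm.
Only numpy, scipy, OpenCV 4.12 (cv2) and the standard library are available. Lean on these libraries where they do the work, as an engineer would, in place of code of your own. Each camera call takes 0.05 s, during which the arm holds its last target.

## Working session

There is one attempt and no reset: what is moved stays moved. The work goes in short steps, Python scripts to look and compute and a tool call to move; the robot and the scene stay as the last step left them, time stands still between calls to the robot, and variables do not carry over. Pictures are saved under pics/ and viewed, and the job is handed in when it is done.

Besides the shell and the picture viewer there is one more tool, called after "Call:" as name(argument=value, ...) on one line, values as JSON. jog_arm: Moves the arm, as the interface text tells. Its arguments: {"type":"object","properties":{"steps":{"type":"array"}},"required":["steps"]}

```bash
mkdir -p pics; ls; python3 - <<'E'
from workcell import ctrl
import cv2,numpy as np
print(ctrl.get_obs())
for c in ["scene","top","wrist"]:
    im=ctrl.get_image(c); cv2.imwrite(f"pics/{c}0.png",im[:,:,::-1]); print(c,ctrl.camera_info(c))
    for th in ["mouth","disk_knob","ring_bar","wide_disk_knob"]:
        print(th,[(np.round(d["uv"],1).tolist(),round(d["p"],2)) for d in ctrl.landmark_of(th,c)])
print(ctrl.get_obs()["t"])
E
```

```text
pics
{'t': 0.0, 'qpos': array([-1.31499594e+00,  4.23850577e-01,  1.63065558e+00, -4.42476323e-05,
        1.08858293e+00, -1.90160094e-02]), 'qvel': array([-0.00176994, -0.00020515,  0.00095185,  0.00011808,  0.00087766,
       -0.0008875 ]), 'joint_torque': array([-2.82416135e-03, -5.44625688e+01, -2.73659062e+01,  6.42076344e-02,
        2.27528752e-02, -1.31107849e-04]), 'ee_pos': array([ 169.55034213, -601.29026191,  403.90892674]), 'orientation': array([-3.11050926e+00, -4.30152493e-01,  3.38606153e-04]), 'ft_force': array([-0.15808827,  0.5326618 ,  0.77959285]), 'moment': array([-0.00354924, -0.01290479, -0.03545753]), 'width': 87.65860359155086}
scene {'fx': 453.0514943242232, 'fy': 453.0514943242232, 'cx': 275.66258915301876, 'cy': 215.16724764425018, 'origin': array([1411.41360232,  296.72281962,  916.71237286]), 'attitude': array([-1.32832944, -2.06584299,  0.99261071])}
mouth [([313.0, 231.2], 0.85)]
disk_knob [([394.9, 271.8], 0.46)]
ring_bar [([202.1, 166.0], 0.95), ([242.4, 176.9], 0.78), ([208.7, 242.9], 0.66)]
wide_disk_knob [([398.9, 310.3], 0.71)]
top {'fx': 507.3
[... 266 characters left out ...]
205.4], 0.7)]
ring_bar [([382.6, 276.7], 0.83), ([455.0, 282.7], 0.7), ([352.8, 132.5], 0.58)]
wide_disk_knob [([128.9, 142.6], 0.72)]
wrist {'fx': 325.19226210127806, 'fy': 325.19226210127806, 'cx': 281.5696808129781, 'cy': 209.73638361610102, 'T_tool_cam': array([[-5.09602269e-04, -9.52107675e-01, -3.05762515e-01,
         8.50195825e+01],
       [ 9.99999218e-01, -8.34491142e-04,  9.31845915e-04,
         1.73441008e+00],
       [-1.14237376e-03, -3.05761801e-01,  9.52107355e-01,
         2.00687032e+01],
       [ 0.00000000e+00,  0.00000000e+00,  0.00000000e+00,
         1.00000000e+00]])}
mouth []
disk_knob []
ring_bar [([58.1, 36.0], 0.96), ([182.0, 71.2], 0.66)]
wide_disk_knob []
0.75
```

View pics/scene0.png

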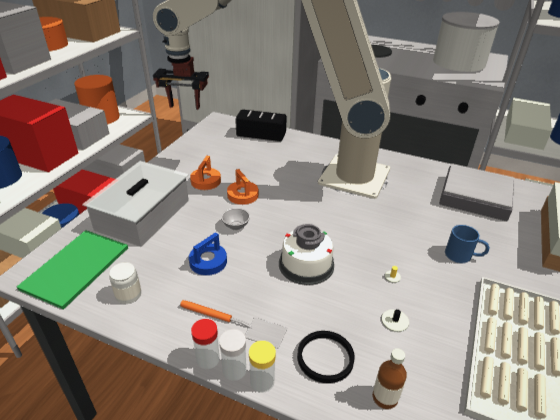

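View pics/top0.png

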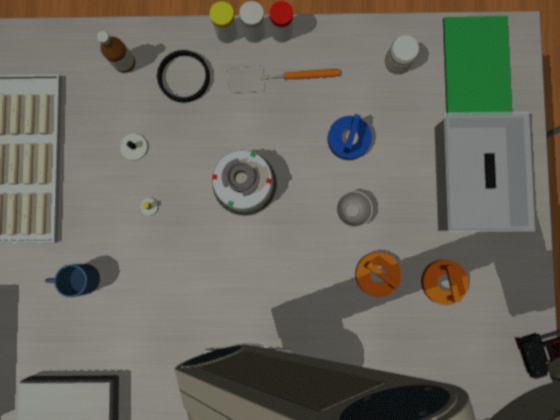

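View pics/wrist0.png

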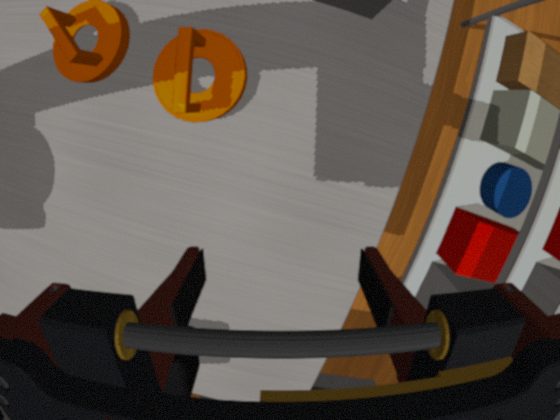

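```bash
cat > h.py <<'E'
import numpy as np,cv2
from scipy.spatial.transform import Rotation as R
from workcell import ctrl
def ray(c,uv,obs=None):
    i=ctrl.camera_info(c)
    if c!="wrist":
        d=np.array([(uv[0]-i["cx"])/i["fx"],(uv[1]-i["cy"])/i["fy"],1.]); M=R.from_rotvec(i["attitude"]).as_matrix()
        return np.array(i["origin"]),M@d/np.linalg.norm(d)
    T=i["T_tool_cam"];dx=uv[0]-i["cx"];dy=uv[1]-i["cy"];r=np.hypot(dx,dy);a=r/i["fx"]
    d=np.array([np.sin(a)*dx/r,np.sin(a)*dy/r,np.cos(a)])
    M=R.from_rotvec(obs["orientation"]).as_matrix()
    return obs["ee_pos"]+M@T[:3,3],M@T[:3,:3]@d
def atz(c,uv,z,obs=None):
    o,d=ray(c,uv,obs);return o+d*(z-o[2])/d[2]
def tri(rays):
    A=0;b=0
    for o,d in rays:
        P=np.eye(3)-np.outer(d,d);A=A+P;b=b+P@o
    x=np.linalg.solve(A,b);return x,[np.linalg.norm((np.eye(3)-np.outer(d,d))@(x-o)) for o,d in rays]
E
python3 - <<'E'
from h import *
for n,s,t,z in [("mouth",(313,231.2),(236.9,176),125),("disk",(394.9,271.8),(145,205.4),30),("ring",(208.7,242.9),(352.8,132.5),76.5),("wide",(398.9,310.3),(128.9,142.6),30)]:
    print(n,*tri([ray("scene",s),ray("top",t)]),atz("scene",s,z),atz("top",t,z))
im=cv2.imread("pics/top0.png")
a=cv2.resize(im[125:225,190:300],None,fx=5,fy=5,interpolation=cv2.INTER_CUBIC)
cv2.imwrite("pics/a.png",a)
a=cv2.resize(im[95:175,310:400],None,fx=6,fy=6,interpolation=cv2.INTER_CUBIC)
cv2.imwrite("pics/b.png",a)
E
```

```text
mouth [510.28214811  14.29474816 127.79074878] [np.float64(3.1122006502749513), np.float64(3.1122006502749486)] [505.92012285  16.1967459  125.        ] [511.7154925   11.61818986 125.        ]
disk [457.23439549 246.5184508   23.10626224] [np.float64(0.6659497035294751), np.float64(0.6659497035295175)] [464.25141442 247.51424646  30.        ] [456.72743954 243.92078447  30.        ]
ring [ 618.65149533 -253.11042654   72.91116856] [np.float64(4.301645991076097), np.float64(4.301645991075975)] [ 621.21993007 -246.341026     76.5       ] [ 619.68309633 -256.60660426   76.5       ]
wide [608.29553305 284.15040642  42.6206934 ] [np.float64(2.548316976849899), np.float64(2.5483169768499976)] [595.45404605 286.37890285  30.        ] [611.66912243 285.54676568  30.        ]
```

View pics/a.png

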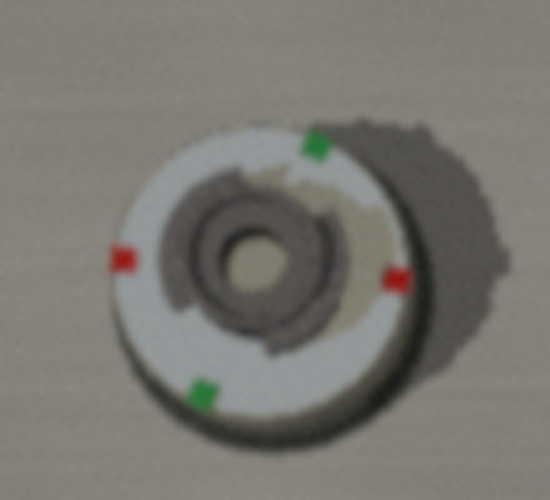

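View pics/b.png

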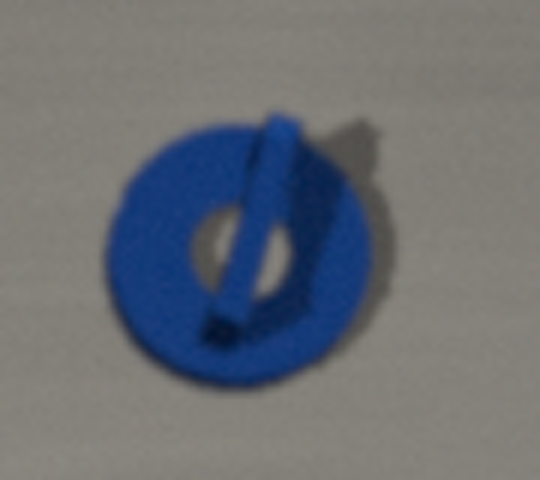

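```bash
python3 - <<'E'
from h import *
f=lambda c:((c[0]+.5)/5+190-.5,(c[1]+.5)/5+125-.5)
g1,g2,r1,r2=[atz("top",f(c),85)[:2] for c in [(317,146),(203,396),(124,260),(396,281)]]
ang=lambda v:np.degrees(np.arctan2(v[1],v[0]))
print("centers",(g1+g2)/2,(r1+r2)/2,"green",ang(g1-g2),np.linalg.norm(g1-g2),"red",ang(r2-r1),np.linalg.norm(r2-r1))
f=lambda c:((c[0]+.5)/6+310-.5,(c[1]+.5)/6+95-.5)
e1,e2=[atz("top",f(c),84.5)[:2] for c in [(284,120),(234,312)]]
print("bar",(e1+e2)/2,ang(e1-e2),np.linalg.norm(e1-e2))
im=ctrl.get_image("top")
print([(t["bbox"],t["p"]) for t in ctrl.trace("disk_knob","top")])
cv2.imwrite("pics/d.png",cv2.resize(cv2.cvtColor(im,4)[120:225,105:205],None,fx=5,fy=5,interpolation=cv2.INTER_CUBIC))
E
```

```text
centers [511.44618983   4.51206962] [511.45462877   4.6658119 ] green -24.544631876529177 128.13784236585428 red -95.03093873155309 126.8328705602944
bar [ 622.41667673 -255.53375012] -15.486349959858504 78.67554490836594
[([136.6, 198.4, 157.8, 215.8], 0.77)]
```

View pics/d.png

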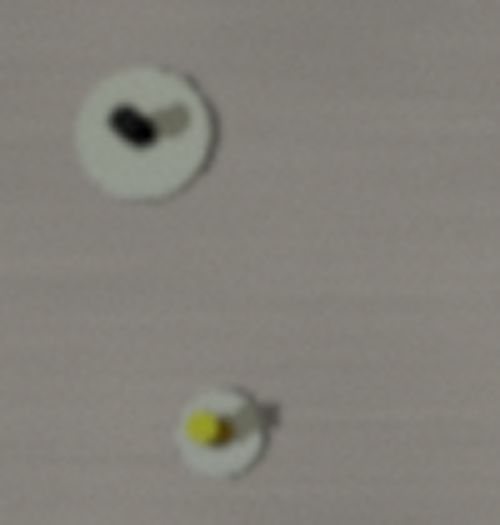

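Call:
jog_arm(steps=[[[0,0,0,0,0,-6.75,-1],[0,0,0,0,0,-6.75,-1],[0,0,0,0,0,-6.75,-1],[0,0,0,0,0,-6.75,-1],[0,0,0,0,0,-6.75,-1],[0,0,0,0,0,-6.75,-1],[0,0,0,0,0,-6.75,-1],[0,0,0,0,0,-6.75,-1],[0,0,0,0,0,-6.75,-1],[0,0,0,0,0,-6.75,-1],[0,0,0,0,0,-6.75,-1]]])

```text
t: 1.77
ee_pos: [169.6, -601.5, 404.7]
orientation: [2.215, 2.228, 0.0]
ft_force: [-0.2, 0.5, -0.5]
width: 87.9
```

Call:
jog_arm(steps=[[[0.0205,0.0346,0,0,0,0,-1],[0.0205,0.0346,0,0,0,0,-1],[0.0205,0.0346,0,0,0,0,-1],[0.0205,0.0346,0,0,0,0,-1],[0.0205,0.0346,0,0,0,0,-1],[0.0205,0.0346,0,0,0,0,-1],[0.0205,0.0346,0,0,0,0,-1],[0.0205,0.0346,0,0,0,0,-1],[0.0205,0.0346,0,0,0,0,-1],[0.0205,0.0346,0,0,0,0,-1],[0.0205,0.0346,0,0,0,0,-1],[0.0205,0.0346,0,0,0,0,-1],[0.0205,0.0346,0,0,0,0,-1],[0,0,0,0,0,0,-1],[0,0,0,0,0,0,-1]]])

```text
t: 3.02
ee_pos: [621.0, -333.5, 404.2]
orientation: [-2.218, -2.225, 0.0]
ft_force: [-0.7, -0.1, 0.2]
width: 88.0
```

```bash
cat > look.py <<'E'
from h import *
import sys,pickle
o=ctrl.get_obs();im=ctrl.get_image("wrist");n=sys.argv[1]
pickle.dump(o,open(f"pics/{n}.pkl","wb"));cv2.imwrite(f"pics/{n}.png",im[:,:,::-1])
print(o["t"],o["ee_pos"],o["orientation"],o["width"],o["ft_force"])
for th in sys.argv[2:]:
    z={"mouth":125,"disk_knob":30,"ring_bar":76.5}[th]
    for d in ctrl.landmark_of(th,"wrist"): print(th,np.round(d["uv"],1),round(d["p"],2),atz("wrist",d["uv"],z,o))
E
python3 look.py w1 ring_bar mouth
```

```text
3.0167 [ 620.96142285 -333.47438041  404.18006563] [-2.21756648e+00 -2.22502250e+00  2.18864523e-04] 87.96324798355786 [-0.65619295 -0.10403723  0.17618829]
ring_bar [ 13.3 187.3] 0.95 [ 281.38872515 -320.58455441   76.5       ]
ring_bar [ 35.  292.5] 0.89 [ 269.8572214  -474.83152377   76.5       ]
ring_bar [282.2 114.9] 0.84 [ 622.21890466 -256.65787174   76.5       ]
```

View pics/w1.png

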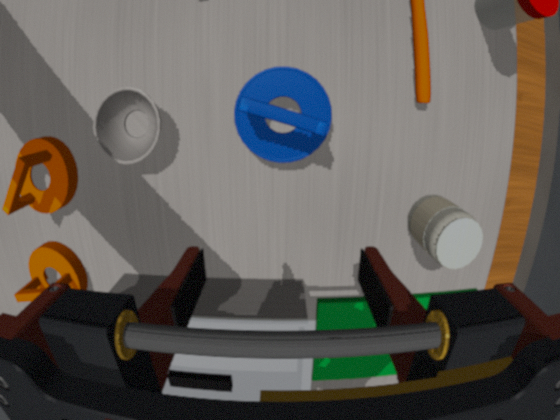

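```bash
python3 - <<'E'
from h import *
import pickle
o=pickle.load(open("pics/w1.pkl","rb"))
im=cv2.imread("pics/w1.png");cv2.imwrite("pics/w1c.png",cv2.resize(im[60:170,225:345],None,fx=6,fy=5.4,interpolation=2)if 0 else cv2.resize(im[60:170,225:345],None,fx=5,fy=5,interpolation=2))
E
```

```text
(no output)
```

View pics/w1c.png

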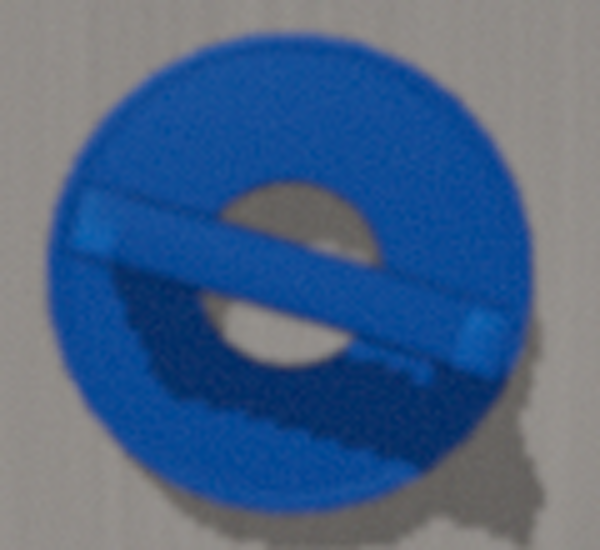

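Call:
jog_arm(steps=[[[0.033,-0.0138,0,0,0,0,-1],[0.033,-0.0138,0,0,0,0,-1],[0.033,-0.0138,0,0,0,0,-1],[0.033,-0.0138,0,0,0,0,-1],[0.033,-0.0138,0,0,0,0,-1],[0.033,-0.0138,0,0,0,0,-1],[0.033,-0.0138,0,0,0,0,-1],[0.033,-0.0138,0,0,0,0,-1],[0,0,0,0,0,0,-1],[0,0,0,0,0,0,-1]]])

```text
t: 4.0
ee_pos: [507.8, -70.9, 405.2]
orientation: [2.22, 2.222, 0.0]
ft_force: [0.8, 0.3, -0.5]
width: 87.4
```

```bash
python3 look.py w2 mouth; python3 -c "
import cv2
im=cv2.imread('pics/w2.png');cv2.imwrite('pics/w2c.png',cv2.resize(im[40:200,200:360],None,fx=3.7,fy=3.7,interpolation=2))"
```

```text
4.0 [507.83571992 -70.8526381  405.16877526] [2.22037593e+00 2.22184114e+00 1.31885871e-04] 87.41327462967571 [ 0.79355177  0.30129234 -0.5392874 ]
```

View pics/w2.png

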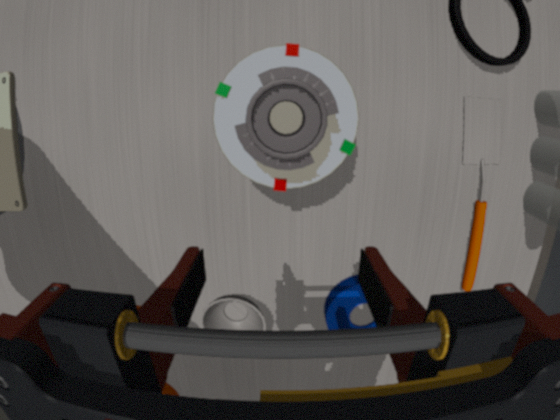

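View pics/w2c.png

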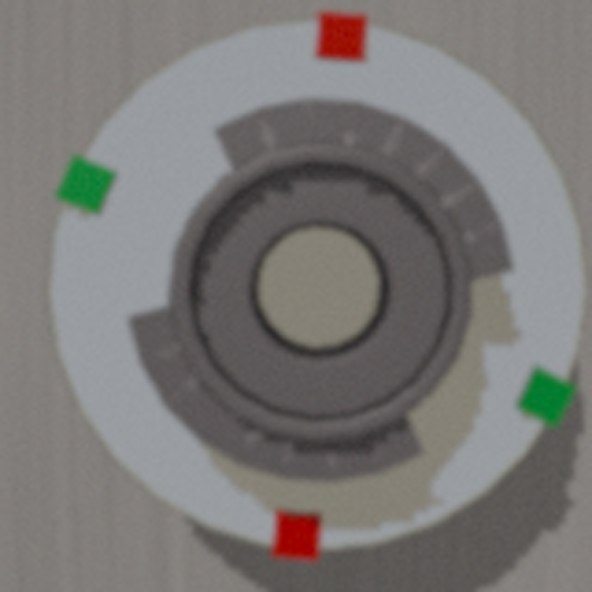

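```bash
python3 - <<'E'
from h import *
import pickle
ang=lambda v:np.degrees(np.arctan2(v[1],v[0]))
o=pickle.load(open("pics/w1.pkl","rb"))
f=lambda c:((c[0]+.5)/5+225-.5,(c[1]+.5)/5+60-.5)
W=lambda c,z:atz("wrist",f(c),z,o)[:2]
# bar top centre-line ends
a,b=W((95,222),84.5),W((485,342),84.5)
print("bar",(a+b)/2,ang(a-b),np.linalg.norm(a-b),"ring hole",W((292,275),26.5),"ring outline c",(W((48,270),20)+W((532,275),20))/2,(W((290,33),20)+W((290,512),20))/2)
o=pickle.load(open("pics/w2.pkl","rb"))
f=lambda c:((c[0]+.5)/3.7+200-.5,(c[1]+.5)/3.7+40-.5)
g1,g2,r1,r2=[W(c,85) for c in [(86,184),(546,397),(342,37),(297,535)]]
print("crock",(g1+g2)/2,(r1+r2)/2,ang(g1-g2),ang(r1-r2),np.linalg.norm(g1-g2),np.linalg.norm(r1-r2))
print("rim c",(W((193,290),125)+W((450,290),125))/2,(W((320,162),125)+W((320,418),125))/2, W((319,288),117))
f=lambda c:((c[0]+.5)/5+105-.5,(c[1]+.5)/5+120-.5)
print("disk",atz("top",f((222,431)),6),atz("top",f((205,428)),38))
E
```

```text
bar [ 622.74030815 -257.10702018] 162.8649443244644 74.63715837808557 ring hole [ 623.22558233 -257.35868981] ring outline c [ 622.85385047 -256.14478011] [ 622.82467959 -257.07501932]
crock [512.85311348   3.93369169] [512.85169268   3.80491337] 154.9753959381829 85.01029395868903 126.91873238302115 126.6348757050974
rim c [512.81650994   4.64667982] [512.46338073   4.27878034] [512.35071109   4.57037016]
disk [457.97331116 240.72648097   6.        ] [456.41865123 240.23758411  38.        ]
```

Call:
jog_arm(steps=[[[0.0337,-0.0072,0.01,0,0,0,-1],[0.0337,-0.0072,0.01,0,0,0,-1],[0.0337,-0.0072,0.01,0,0,0,-1],[0.0337,-0.0072,0.01,0,0,0,-1],[0.0337,-0.0072,0.01,0,0,0,-1],[0.0337,-0.0072,0.01,0,0,0,-1],[0.0337,-0.0072,0.01,0,0,0,-1],[0,0,0,0,0,0,-1],[0,0,0,0,0,0,-1]]])

```text
t: 4.85
ee_pos: [459.2, 165.2, 334.1]
orientation: [-2.22, -2.223, 0.001]
ft_force: [-0.3, 0.1, 0.9]
width: 87.8
```

```bash
python3 look.py w3 disk_knob; python3 -c "
import cv2
im=cv2.imread('pics/w3.png');cv2.imwrite('pics/w3c.png',cv2.resize(im[60:180,220:340],None,fx=5,fy=5,interpolation=2))"
```

```text
4.85 [459.16872992 165.16795449 334.08354015] [-2.21981885e+00 -2.22280975e+00  1.35766851e-03] 87.7908681501457 [-0.33618235  0.09489997  0.93807364]
disk_knob [280.9 114.6] 0.89 [459.24871328 242.57235498  30.        ]
```

View pics/w3.png

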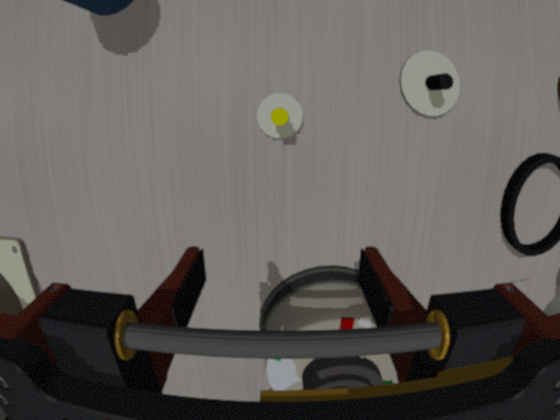

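View pics/w3c.png

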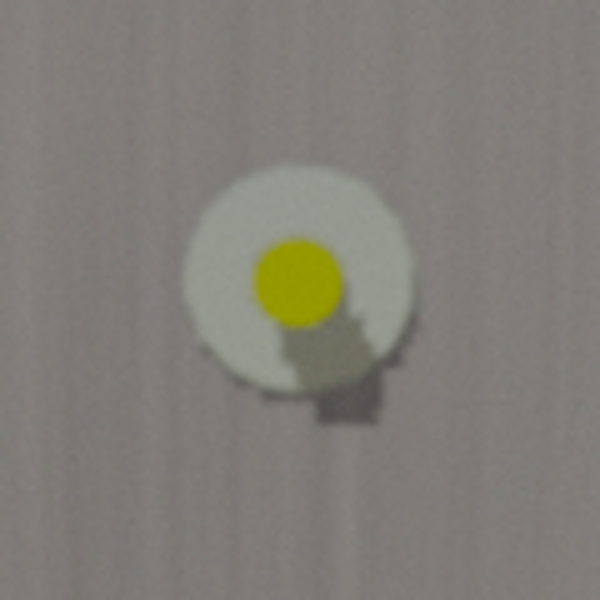

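```bash
python3 - <<'E'
from h import *
import pickle
o=pickle.load(open("pics/w3.pkl","rb"))
f=lambda c:((c[0]+.5)/5+220-.5,(c[1]+.5)/5+60-.5)
print(atz("wrist",f((299,283)),38,o),atz("wrist",f((299,279)),6,o))
E
```

```text
[458.00736166 241.3763545   38.        ] [457.80678417 241.32676561   6.        ]
```

Call:
jog_arm(steps=[[[0.038,-0.0006,0.0,0,0,0,-1],[0.038,-0.0006,0.02,0,0,0,-1],[0,0,0.04,0,0,0,-1],[0,0,0.04,0,0,0,-1],[0,0,0.03,0,0,0,-1],[0,0,0.011,0,0,0,-1],[0,0,0,0,0,0,-1],[0,0,0,0,0,0,-1]]])

```text
t: 5.62
ee_pos: [458.5, 238.9, 194.8]
orientation: [2.224, 2.219, 0.0]
ft_force: [0.7, -0.3, -0.3]
width: 87.6
```

```bash
python3 look.py w4
```

```text
5.6167 [458.51996508 238.87420013 194.815643  ] [2.22359645e+00 2.21913614e+00 1.85499101e-04] 87.55508181835607 [ 0.70685727 -0.34125436 -0.26145086]
```

View pics/w4.png

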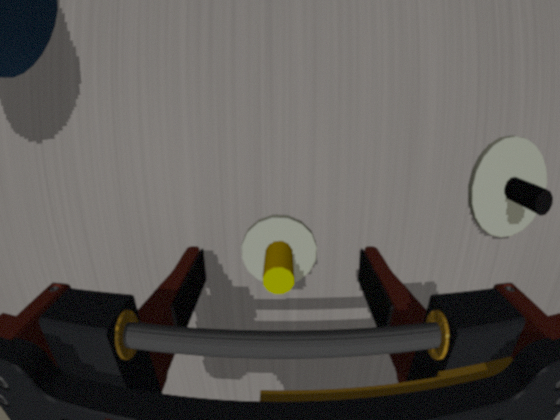

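Call:
jog_arm(steps=[[[0.0025,0,0.002,0,0,0,-1],[0,0,0,0,0,0,-1],[0,0,0,0,0,0,1],[0,0,0,0,0,0,1],[0,0,0,0,0,0,1],[0,0,0,0,0,0,1],[0,0,0,0,0,0,1],[0,0,0,0,0,0,1],[0,0,0,0,0,0,1],[0,0,0,0,0,0,1],[0,0,0,0,0,0,1],[0,0,0,0,0,0,1]]])

```text
t: 6.67
ee_pos: [457.5, 242.2, 192.2]
orientation: [-2.222, -2.221, 0.0]
ft_force: [-0.6, 0.3, 0.2]
width: 24.8
```

Call:
jog_arm(steps=[[[0,0,0,0,0,0,1],[0,0,0,0,0,0,1],[0,0,0,0,0,0,1],[0,0,0,0,0,0,1],[0,0,0,0,0,0,1]]])

```text
t: 7.08
ee_pos: [457.5, 242.2, 192.2]
orientation: [-2.221, -2.221, 0.0]
ft_force: [0.7, 0.2, 0.1]
width: 15.5
```

Call:
jog_arm(steps=[[[0,0,-0.03,0,0,0,1],[0,0,-0.04,0,0,0,1],[0,0,-0.04,0,0,0,1],[0,0,-0.035,0,0,0,1],[0,0,-0.03,0,0,0,1],[-0.0339,0.0079,0,0,0,0,1],[-0.0339,0.0079,0,0,0,0,1],[-0.0339,0.0079,0,0,0,0,1],[-0.0339,0.0079,0,0,0,0,1],[-0.0339,0.0079,0,0,0,0,1],[-0.0339,0.0079,0,0,0,0,1],[-0.0339,0.0079,0,0,0,0,1],[0,0,0,0,0,0,1],[0,0,0,0,0,0,1],[0,0,0,0,0,0,1]]])

```text
t: 8.33
ee_pos: [512.5, 4.9, 367.1]
orientation: [-2.222, -2.22, 0.0]
ft_force: [-0.6, 0.2, -1.2]
width: 15.9
```

```bash
python3 look.py w5
```

```text
8.3333 [512.48477178   4.93487933 367.05790406] [-2.22206090e+00 -2.21979454e+00  4.77361547e-04] 15.867730835505737 [-0.64207301  0.19225279 -1.20996851]
```

View pics/w5.png

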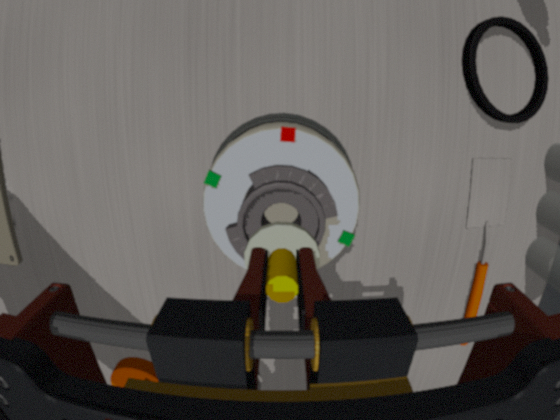

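Call:
jog_arm(steps=[[[0,0,0.03,0,0,0,1],[0,0,0.016,0,0,0,1],[0,0,0.006,0,0,0,1],[0,0,0.005,0,0,0,1],[0,0,0,0,0,0,1],[0,0,0,0,0,0,1],[0,0,0,0,0,0,1]]])

```text
t: 8.97
ee_pos: [513.2, 5.2, 311.1]
orientation: [2.22, 2.221, 0.002]
ft_force: [0.3, 0.4, -0.9]
width: 15.3
```

Call:
jog_arm(steps=[[[0,0,0.002,0,0,0,1],[0,0,0,0,0,0,1],[0,0,0,0,0,0,-1],[0,0,0,0,0,0,-1],[0,0,0,0,0,0,-1],[0,0,0,0,0,0,-1],[0,0,0,0,0,0,-1],[0,0,0,0,0,0,-1],[0,0,0,0,0,0,-1]]])

```text
t: 9.72
ee_pos: [512.8, 4.9, 308.2]
orientation: [-2.222, -2.221, 0.0]
ft_force: [0.2, 0.3, 0.5]
width: 58.9
```

Call:
jog_arm(steps=[[[0,0,-0.02,0,0,0,-1],[0,0,-0.04,0,0,0,-1],[-0.037,0,-0.018,0,0,0,-1],[-0.037,0,-0.018,0,0,0,-1],[0,0,0,0,0,0,-1],[0,0,0,0,0,0,-1]]])

```text
t: 10.22
ee_pos: [512.9, -70.4, 405.3]
orientation: [2.224, 2.216, 0.002]
ft_force: [-0.1, -0.3, -0.5]
width: 87.7
```

```bash
python3 look.py w6 disk_knob; python3 -c "
import cv2
im=cv2.imread('pics/w6.png');cv2.imwrite('pics/w6c.png',cv2.resize(im[40:200,200:360],None,fx=3.7,fy=3.7,interpolation=2))"
```

```text
10.2167 [512.8990267  -70.43934716 405.30936895] [2.22374573 2.21637318 0.00240753] 87.65885327098204 [-0.10411224 -0.32829869 -0.5300958 ]
disk_knob [283.  120.9] 0.59 [516.65121529  -1.31092449  30.        ]
```

View pics/w6c.png

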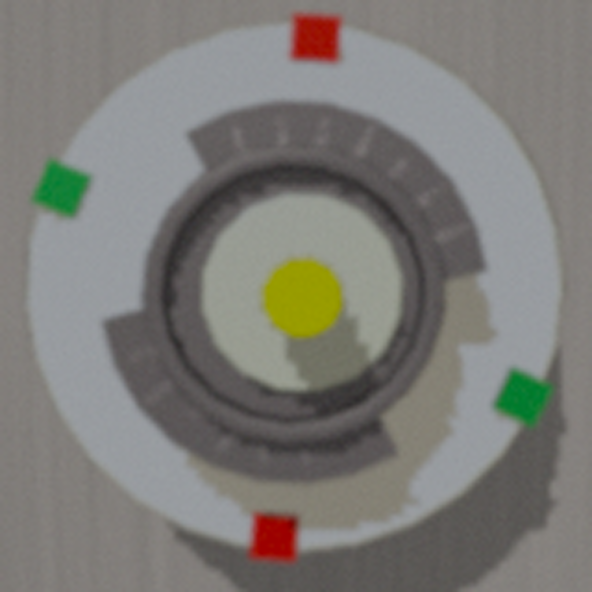

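Call:
jog_arm(steps=[[[-0.0311,0.0183,0,0,0,0,-1],[-0.0311,0.0183,0,0,0,0,-1],[-0.0311,0.0183,0,0,0,0,-1],[-0.0311,0.0183,0,0,0,0,-1],[-0.0311,0.0183,0,0,0,0,-1],[-0.0311,0.0183,0,0,0,0,-1],[0,0,0.007,0,0,-6.7,-1],[0,0,0.007,0,0,-6.7,-1],[0,0,0.007,0,0,-6.7,-1],[0,0,0.007,0,0,-6.7,-1],[0,0,0.007,0,0,-6.7,-1],[0,0,0.007,0,0,-6.7,-1],[0,0,0.007,0,0,-6.7,-1],[0,0,0.007,0,0,-6.7,-1],[0,0,0.007,0,0,-6.7,-1],[0,0,0.007,0,0,-6.7,-1],[0,0,0.007,0,0,-6.7,-1],[0,0,0,0,0,0,-1],[0,0,0,0,0,0,-1]]])

```text
t: 11.9
ee_pos: [622.6, -254.3, 325.7]
orientation: [-0.448, -3.106, -0.001]
ft_force: [0.5, 0.5, -0.3]
width: 87.8
```

```bash
python3 look.py w7 ring_bar; python3 - <<'E'
from h import *
import pickle
ang=lambda v:np.degrees(np.arctan2(v[1],v[0]))
o=pickle.load(open("pics/w6.pkl","rb"))
W=lambda c,z:atz("wrist",f(c),z,o)[:2]
f=lambda c:((c[0]+.5)/3.7+200-.5,(c[1]+.5)/3.7+40-.5)
g1,g2,r1,r2=[W(c,85) for c in [(62,188),(523,397),(317,38),(274,537)]]
print("crock",(g1+g2)/2,(r1+r2)/2,ang(g1-g2),ang(r1-r2))
print("disk knob",W((303,298),155), "ring outer neck",(W((143,290),125)+W((445,290),125))/2)
o=pickle.load(open("pics/w7.pkl","rb"))
x=R.from_rotvec(o["orientation"]).as_matrix()[:,0];print("yaw",ang(x))
E
```

```text
11.9 [ 622.57918744 -254.27527887  325.65798689] [-4.48321513e-01 -3.10646754e+00 -1.48698763e-03] 87.8057514990637 [ 0.53792335  0.51960052 -0.33912528]
ring_bar [279.1 227.8] 0.58 [ 625.46484386 -258.51923259   76.5       ]
crock [510.34863679   4.2865466 ] [510.36256402   4.18350755] 155.00950293231435 84.87695558939834
disk knob [512.25481284   4.5638527 ] ring outer neck [510.36811033   5.55786287]
yaw 163.57573606372276
```

View pics/w7.png

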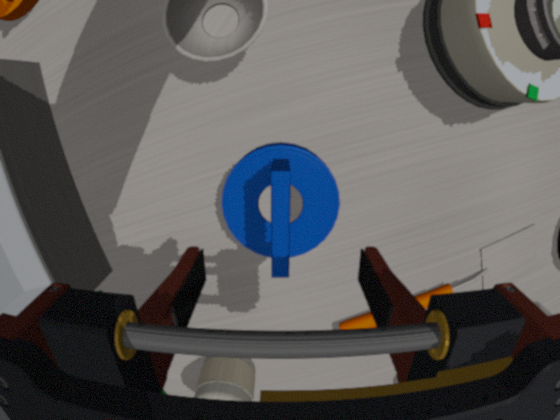

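```bash
python3 - <<'E'
from h import *
import pickle
ang=lambda v:np.degrees(np.arctan2(v[1],v[0]))
im=cv2.imread('pics/w7.png');cv2.imwrite('pics/w7c.png',cv2.resize(im[130:290,210:350],None,fx=3.7,fy=3.7,interpolation=2))
o=pickle.load(open("pics/w7.pkl","rb"))
a,b=[atz("wrist",c,84.5,o)[:2] for c in [(281.5,169),(280.3,275)]]
print((a+b)/2,ang(a-b),np.linalg.norm(a-b))
E
```

```text
[ 620.96115188 -255.78330211] 162.89777759693195 82.63757927498955
```

View pics/w7c.png

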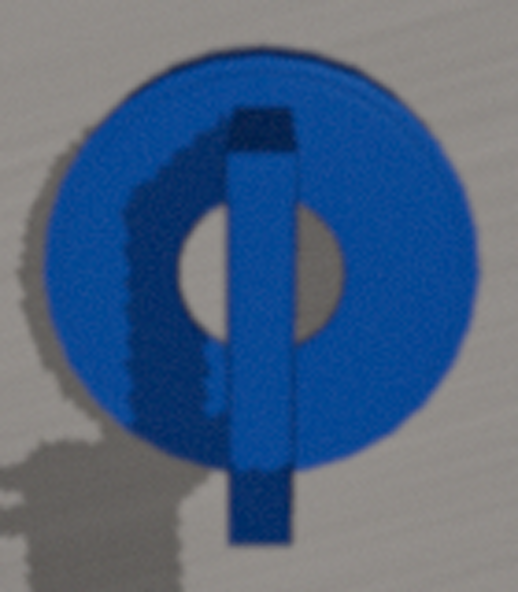

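Call:
jog_arm(steps=[[[-0.0006,-0.0023,0.02,0,0,0.6,-1],[0,0,0.03,0,0,0,-1],[0,0,0.025,0,0,0,-1],[0,0,0.011,0,0,0,-1],[0,0,0,0,0,0,-1],[0,0,0,0,0,0,-1]]])

```text
t: 12.5
ee_pos: [622.8, -258.0, 241.5]
orientation: [-0.463, -3.107, -0.0]
ft_force: [0.7, 0.1, 0.2]
width: 87.6
```

```bash
python3 look.py w8
```

```text
12.5 [ 622.75300612 -258.03908562  241.50747735] [-4.63002762e-01 -3.10696983e+00 -1.51451458e-04] 87.64838256301059 [0.65046212 0.12382097 0.17247813]
```

View pics/w8.png

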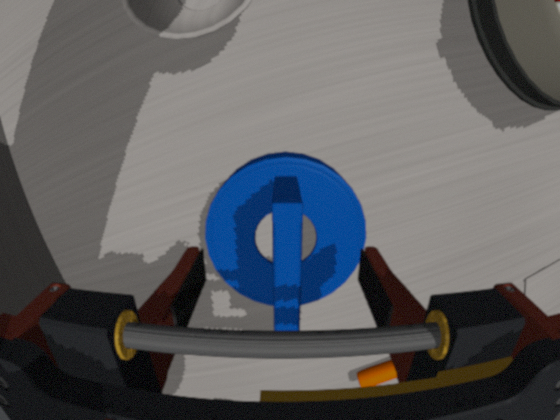

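Call:
jog_arm(steps=[[[0,0.0012,0.002,0,0,0,-1],[0,0,0,0,0,0,0.4],[0,0,0,0,0,0,1],[0,0,0,0,0,0,1],[0,0,0,0,0,0,1],[0,0,0,0,0,0,1],[0,0,0,0,0,0,1],[0,0,0,0,0,0,1],[0,0,0,0,0,0,1],[0,0,0,0,0,0,1],[0,0,0,0,0,0,1],[0,0,0,0,0,0,1],[0,0,0,0,0,0,1],[0,0,0,0,0,0,1],[0,0,0,0,0,0,1],[0,0,0,0,0,0,1]]])

```text
t: 13.88
ee_pos: [622.9, -256.9, 239.3]
orientation: [0.462, 3.107, 0.0]
ft_force: [0.0, 0.3, 0.7]
width: 13.7
```

```bash
python3 - <<'E'
from h import *
for i in range(1):
    o=ctrl.get_obs();print(o["ee_pos"],o["width"],o["ft_force"],np.degrees(np.arctan2(*R.from_rotvec(o["orientation"]).as_matrix()[[1,0],0])))
E
```

```text
[ 622.8689575  -256.86895975  239.25376157] 13.693050498267853 [0.02945174 0.27809002 0.68377324] 163.09141293526764
```

Call:
jog_arm(steps=[[[0,0,-0.02,0,0,0,1],[0,0,-0.035,0,0,0,1],[0,0,-0.04,0,0,0,1],[0,0,-0.04,0,0,0,1],[0,0,-0.035,0,0,0,1],[0.0228,0.0272,0,0,0,0,1],[0.0228,0.0272,0,0,0,0,1],[0.0228,0.0272,0,0,0,0,1],[0.0228,0.0272,0,0,0,0,1],[0.0228,0.0272,0,0,0,0,1],[0.0228,0.0272,0,0,0,0,1],[0.0228,0.0272,0,0,0,0,1],[0.0228,0.0272,0,0,0,0,1],[0,0,0,0,0,4.05,1],[0,0,0,0,0,4.05,1],[0,0,0,0,0,0,1],[0,0,0,0,0,0,1]]])

```text
t: 15.3
ee_pos: [511.4, 4.3, 409.2]
orientation: [-0.676, -3.068, 0.0]
ft_force: [0.8, -0.4, -2.2]
width: 13.6
```

```bash
python3 look.py w9; python3 - <<'E'
from h import *
for c in ["scene","top"]:
    cv2.imwrite(f"pics/{c}9.png",ctrl.get_image(c)[:,:,::-1])
o=ctrl.get_obs();print(o["t"],o["ee_pos"],o["ft_force"],o["moment"],np.degrees(np.arctan2(*R.from_rotvec(o["orientation"]).as_matrix()[[1,0],0])))
a=cv2.imread("pics/scene9.png")[130:300,230:400];b=cv2.imread("pics/top9.png")[100:260,160:320]
cv2.imwrite("pics/m9.png",np.hstack([cv2.resize(a,(400,400)),cv2.resize(b,(400,400))]))
E
```

```text
15.3 [511.44883375   4.34818632 409.1525431 ] [-6.76492765e-01 -3.06762320e+00  3.19759762e-04] 13.59017979180467 [ 0.76684423 -0.35309305 -2.21748457]
15.45 [511.65478218   3.91380565 409.13423657] [-0.59868349 -0.03899185 -1.67287284] [-0.01697234 -0.13168474 -0.01201415] 155.04100072302577
```

View pics/w9.png

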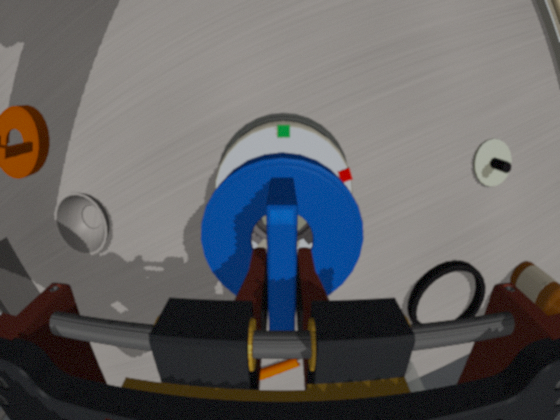

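View pics/m9.png

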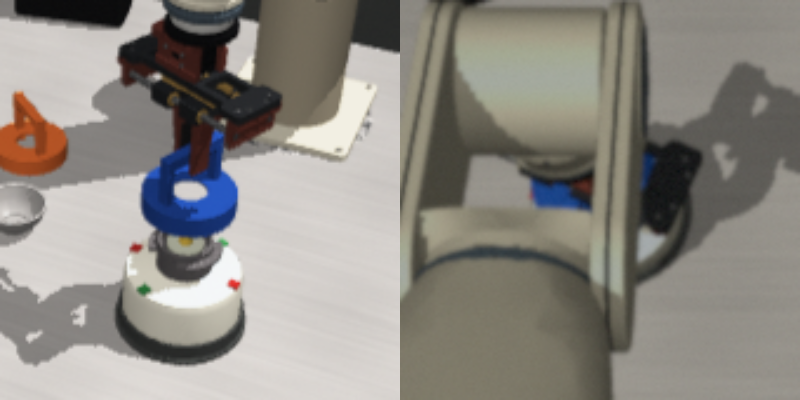

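Call:
jog_arm(steps=[[[0,0,0.02,0,0,0,1],[0,0,0.015,0,0,0,1],[0,0,0.008,0,0,0,1],[0,0,0.004,0,0,0,1],[0,0,0.003,0,0,0,1],[0,0,0,0,0,0,1],[0,0,0,0,0,0,1]]])

```text
t: 16.03
ee_pos: [511.9, 4.2, 359.7]
orientation: [0.68, 3.066, 0.0]
ft_force: [0.7, -0.3, -2.0]
width: 14.0
```

Call:
jog_arm(steps=[[[0,0,0.002,0,0,0,1],[0,0,0.002,0,0,0,1],[0,0,0.002,0,0,0,1],[0,0,0.0015,0,0,0,1],[0,0,0,0,0,0,1]]])

```text
t: 16.45
ee_pos: [511.5, 4.3, 351.5]
orientation: [-0.68, -3.067, 0.0]
ft_force: [0.2, -0.2, -2.6]
width: 13.9
```

Already past 355.8 with no contact: the lugs are passing the gaps.

Call:
jog_arm(steps=[[[0,0,0.002,0,0,0,1],[0,0,0.002,0,0,0,1],[0,0,0.002,0,0,0,1],[0,0,0.0015,0,0,0,1],[0,0,0,0,0,0,1],[0,0,0,0,0,0,1]]])

```text
t: 16.95
ee_pos: [511.6, 4.3, 344.1]
orientation: [-0.68, -3.067, 0.0]
ft_force: [-0.4, 0.3, -1.1]
width: 14.2
```

Call:
jog_arm(steps=[[[0,0,0.001,0,0,0,1],[0,0,0.0005,0,0,0,1],[0,0,0,0,0,0,1],[0,0,0,0,0,0,1]]])

```text
t: 17.28
ee_pos: [511.7, 4.3, 342.8]
orientation: [0.68, 3.067, 0.0]
ft_force: [-0.9, -0.2, -1.2]
width: 13.6
```

Call:
jog_arm(steps=[[[0,0,0.0007,0,0,0,1],[0,0,0,0,0,0,1],[0,0,0,0,0,0,1]]])

```text
t: 17.53
ee_pos: [511.7, 4.4, 342.7]
orientation: [0.68, 3.067, 0.0]
ft_force: [-2.1, 1.5, 5.0]
width: 13.6
```

Seated (contact force 7 N up at exactly the expected height). Turn clockwise 70°.

Call:
jog_arm(steps=[[[0,0,-0.0003,0,0,2,1],[0,0,0,0,0,4,1],[0,0,0,0,0,5,1],[0,0,0,0,0,5,1],[0,0,0,0,0,5,1],[0,0,0,0,0,5,1],[0,0,0,0,0,5,1],[0,0,0,0,0,5,1],[0,0,0,0,0,0,1]]])

```text
t: 18.28
ee_pos: [511.8, 4.2, 342.8]
orientation: [1.598, 2.704, 0.0]
ft_force: [-1.0, -0.5, 1.8]
width: 13.6
```

Call:
jog_arm(steps=[[[0,0,0,0,0,5,1],[0,0,0,0,0,5,1],[0,0,0,0,0,5,1],[0,0,0,0,0,5,1],[0,0,0,0,0,5,1],[0,0,0,0,0,5,1],[0,0,0,0,0,4,1],[0,0,0,0,0,0,1],[0,0,0,0,0,0,1]]])

```text
t: 19.03
ee_pos: [511.8, 4.3, 342.7]
orientation: [2.312, 2.126, 0.001]
ft_force: [0.1, 0.1, 4.0]
width: 14.1
```

```bash
python3 look.py w10;python3 - <<'E'
from h import *
o=ctrl.get_obs();print(o["moment"],np.degrees(np.arctan2(*R.from_rotvec(o["orientation"]).as_matrix()[[1,0],0])))
E
```

```text
19.0333 [511.79661179   4.30918541 342.73669503] [2.31196660e+00 2.12641866e+00 9.20586189e-04] 14.090523586373315 [0.13437411 0.05821617 4.0310992 ]
[-0.08867618  0.09722814 -0.03834546] 85.1937568781366
```

View pics/w10.png

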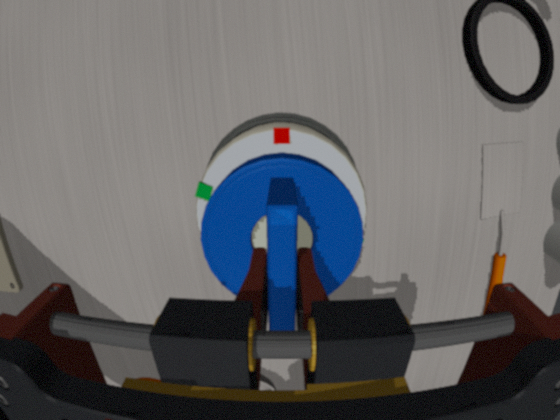

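The bar points at the red mark (282,135). Release and retreat.

Call:
jog_arm(steps=[[[0,0,0,0,0,0,-1],[0,0,0,0,0,0,-1],[0,0,0,0,0,0,-1],[0,0,0,0,0,0,-1],[0,0,0,0,0,0,-1],[0,0,0,0,0,0,-1],[0,0,0,0,0,0,-1],[0,0,0,0,0,0,-1],[0,0,0,0,0,0,-1],[0,0,-0.02,0,0,0,-1],[0,0,-0.035,0,0,0,-1],[0,0,-0.035,0,0,0,-1],[-0.035,0,0,0,0,0,-1],[-0.035,0,0,0,0,0,-1],[0,0,0,0,0,0,-1],[0,0,0,0,0,0,-1]]])

```text
t: 20.42
ee_pos: [505.2, -66.7, 432.6]
orientation: [2.319, 2.119, 0.0]
ft_force: [0.9, -0.1, 0.4]
width: 88.1
```

```bash
python3 look.py w11 ring_bar;python3 - <<'E'
from h import *
cv2.imwrite("pics/s11.png",ctrl.get_image("scene")[:,:,::-1])
im=cv2.imread("pics/w11.png");a=cv2.imread("pics/s11.png")[150:300,230:380]
cv2.imwrite("pics/m11.png",np.hstack([cv2.resize(im[30:230,180:380],(400,400)),cv2.resize(a,(400,400))]))
E
```

```text
20.4167 [505.24540236 -66.65196377 432.58315698] [2.31917947e+00 2.11890900e+00 4.59380704e-04] 88.12167002044043 [ 0.90771934 -0.13442239  0.42041369]
ring_bar [278.5 126.2] 0.94 [509.2488905   -2.10432409  76.5       ]
```

View pics/m11.png

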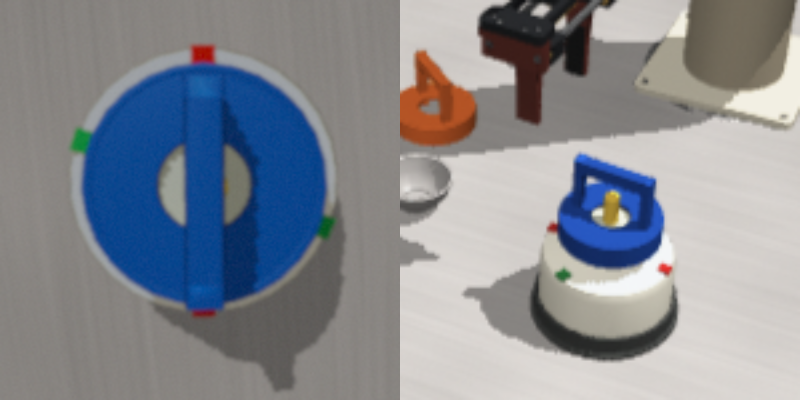

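The bar lines up with both red marks. The ring sits low and level, with the knob upright under the bar, and the gripper is clear.

```bash
python3 -c "
from workcell import ctrl
print(ctrl.close_job())"
```

```text
the job is handed in; nothing more can be done
None
```

The crock is closed and the job is handed in, at about 20.5 s of the 54 s allowed.

- **Disk:** I laid the small disk with the yellow knob flat in the mouth. The wrist picture showed it level in the recess, about 2 mm off centre.
- **Ring:** I set the blue ring over it with the bar in line with the green marks. It met nothing at the height where it would rest if the lugs had missed the gaps. It seated with the wrist at 342.7 mm; I expected 342.8 mm.
- **Lock:** I turned the ring 70° clockwise, let go and backed the arm away. The last measured bar angle, before letting go, was 85.2°, against 85° for the red marks.

In the last wrist and scene pictures the bar points at both red marks, the ring is level and low, and the knob stands upright under the bar. The gripper was clear. I did not touch the wide disk with the black knob or the orange look-alike rings.

**Checks that disagreed:**
- The network's first mouth position was about 10 mm off in y, and the wrist view did not find the mouth at all. I placed the crock from its marks and rim instead.
- My readings of the crock's centre differed by about 2.5 mm in x, so I used a value between them, and the ring seated there.

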